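Release the bar-handled irrigation filter cartridge and stand it in the saucer

ROBOT

A 6-joint arm with a two-finger parallel gripper is mounted at the origin on the work surface. World frame = base frame: x ahead of the robot, y to its left, z up, the work surface at z = 0. Lengths are in m, angles in rad, forces in N, time in s.
With the tool pointing down it reaches from about 0.325 to 0.925 m from the base axis. Payload 3.1 kg.
Tool frame: the origin (TCP) lies between the finger pads; the fingertips stand ahead of it and the grasp point (between the pads) lies 2 mm behind it (arm.tip_extent is the y of the fingertips in the tool frame, in m); y points along the fingers, z is the direction in which the jaws open and shut, and the axes are right-handed (so a half turn about y gives the same grasp; the last joint's range is limited). The gripper opens to 85 mm and grips with 20 to 120 N. Pads are 22 mm wide; open, the fingers measure 114 mm over their backs; the gripper's body (76 mm by 85 mm) begins 54 mm behind the grasp point. The pads swing forward as they close: fully open they stand 13 mm farther back than shut.
Start: joints at [1.209, 0.217, 1.613, -0, 1.311, -0.112], TCP at [0.154, 0.606, 0.248] pointing down, gripper open.
Joint ranges: [-2.75, 2.75], [-0.78, 2.1], [0.31, 2.55], [-1.13, 4.27], [0.13, 2.63], [-2.58, 2.58]. Speed limits (rad/s): [2.79, 2.79, 3.14, 3.14, 3.14, 3.14].

INTERFACE

Orientations are given as a unit quaternion [w, x, y, z].
In Python, from station import monitor, get_image, arm gives the robot as it stands.
- The arm moves only by the tool carry_out, never from a script. Its argument "motion" is a list of rows, each a list of 7 numbers: the turn, a rotation vector about the tool's x, y, z in rad, then the shift along the tool's x, y, z in cm, then the opening in per cent of the stroke, from 0 (shut) to 100 (fully open). In form: [[ax, ay, az, dx, dy, dz, hand], ...]. A call has 1 to 10 rows; each row shifts and turns the commanded pose from where the row before left it, along the tool's axes as they then stand; what a row does not reach is not made up. A row lasts 1/8 s, in which the tool goes at most 62.5 mm and 10.7 degrees, less where a joint would pass 70% of its speed; a pose out of reach is approached as far as the arm can. A call is refused whole if a number of a shift passes 6.25 or a number of a turn 0.188, either way. A call with a gripper value outside its range is refused whole. The fingers move at their own pace and stop on an object; "force" is the grip in N (left out, the last holds). Time passes only in rows, so rows that do not move let the fingers close. It gives the time, the measured TCP pose, the force and the opening at its end, in the units of the state.
- monitor.read_state(): the state, without advancing time (a new reading comes with each control period).
- get_image(name): name is "side" or "top" or "wrist"; returns a dict with "img" (480x640x3 uint8, blue, green, red), "vertical_fov" (degrees; the focal length in pixels is half the picture's height over the tangent of half this angle, whatever the lens; pixels are square), "cx", "cy" (the principal point, pixels), "R" (3x3) and "t" (3): a world point X has camera coordinates R X + t. Camera axes: x right, y down, z forward; pixel columns grow to the right and rows downward; lengths in m; the calibration is good to about 2 mm. A picture is of the moment at which its call begins. There is no depth.
- arm.finish_job(): hands the job in, once; it reports no verdict.
The state is a dict: "time": time; "joint_positions": joint angles; "joint_vel": joint speeds; "joint_efforts": joint torques, N m; "position": TCP position; "eef_rot": TCP orientation; "wrist_force": force on the tool from outside, world axes, zero at the start; "ft_torque": the same for the moment, N m; "grip_width": finger opening in m.
Only numpy, scipy, OpenCV 4.12 (cv2) and the standard library are available. Lean on these libraries where they do the work, as an engineer would, in place of code of your own. Each camera call takes 0.05 s, during which the arm holds its last target. There are 200 camera calls.

TASK

Two drip-irrigation filter housings stand on the potting bench, each with a push-to-release cartridge. Push the cartridge with the straight bar grip all the way down until its catch lets go and it springs up, then pull it out, stand it upright on the floor of the terracotta saucer and only then let it go. Leave the cartridge with the round knob latched in its housing.

Things in the scene. Friction and masses are not known exactly. Their poses are not given: they have to be found in the camera images.
- bar_cartridge: To take out. Black, 0.15 kg. Origin under its foot's centre, z up. Stem 40 x 40, 65 mm high; flange 68 x 68, 65 to 73 mm above the origin; on it a bar grip 46 mm long (its x), 16 thick (y), 30 high, top 103 mm above the origin. Latched: origin 26 mm above the bench. Push the bar's top: full travel 11 mm, about 10 N; lets go at about 8 mm. Backed off, it rises to 17 mm above latched, loose.
- bar_housing: Grey fixed housing of the bar-grip cartridge, 93 (x) x 90 (y) x 80 mm high, pipe stubs on its y sides to 65 mm. Origin: bench height, under the centre of its 42 x 42 mm well, z up; the cartridge's axes are parallel to its axes. A steel catch 16 mm wide hooks over the flange at its +x side, 102 mm above the bench; pushing the cartridge down swings it outward, and it stays open.
- knob_cartridge: The other cartridge, to be left latched: same stem, flange, height, material and origin, but with a round knob 42 mm across instead of the bar. It sits latched in an identical housing elsewhere on the bench.
- saucer: Round terracotta saucer, fixed, 160 mm across at its rim, 22 mm high. Origin: centre of its underside, z up. Its flat inner floor is 6 mm above the origin and about 134 mm across.
Not all that is in view belongs to the job. Leave any red look-alike of the bar_cartridge alone. There is more than one size of the saucer; the job needs the smaller.

How it is judged:
By the outcome, as a careful person would: the job done as asked, in the order asked, and still so for the second after the job is handed in, with the robot touching nothing.
It also fails if it takes over 45 s, if anything falls off the work surface, if the arm or the gripper's body presses on something with over 40 N, if the wrist force passes 120 N, or if a joint passes its speed limit or range.

## Working session

There is one attempt and no reset: what is moved stays moved. The work goes in short steps, Python scripts to look and compute and a tool call to move; the robot and the scene stay as the last step left them, time stands still between calls to the robot, and variables do not carry over. Pictures are saved under pics/ and viewed, about 8 in all and at most 12, crops included, and the job is handed in when it is done.

Besides the shell and the picture viewer there is one more tool, called after ">>>" by a JSON object that holds its "api" and its "payload". carry_out: Moves the arm, as the interface text tells. Its arguments: {"type":"object","properties":{"motion":{"type":"array","items":{"type":"array","items":{"type":"number"}}},"force":{"type":"number"}},"required":["motion"]}

```bash
mkdir -p pics; python3 - <<'E'
from station import monitor, get_image, arm
import cv2,numpy as np,pickle
s=monitor.read_state();print({k:np.round(v,3) for k,v in s.items()},arm.tip_extent)
for n in("top","side"):
    d=get_image(n);cv2.imwrite(f"pics/{n}0.png",d["img"]);pickle.dump(d,open(f"{n}0.pkl","wb"))
    print(n,d["vertical_fov"],d["cx"],d["cy"],np.round(d["R"],3).tolist(),np.round(d["t"],3))
E
```

```text
{'time': np.float64(0.0), 'joint_positions': array([ 1.209,  0.218,  1.615, -0.   ,  1.311, -0.112]), 'joint_vel': array([-0.001, -0.001, -0.001, -0.001,  0.   , -0.   ]), 'joint_efforts': array([-1.0000e-03, -3.9686e+01, -3.0385e+01, -0.0000e+00,  1.0000e-02,
        0.0000e+00]), 'position': array([0.154, 0.605, 0.247]), 'eef_rot': array([-0.701,  0.702, -0.088,  0.088]), 'wrist_force': array([ 0.179,  0.521, -0.558]), 'ft_torque': array([-0.033,  0.014, -0.019]), 'grip_width': np.float64(0.086)} 0.017
top 56.5337442430689 314.52859458816886 238.86919708490143 [[-0.062, -0.998, -0.001], [-0.974, 0.061, -0.219], [0.219, -0.013, -0.976]] [-0.075  0.577  0.862]
side 42.13006683988306 323.05106288428027 236.03440761971387 [[0.851, -0.525, -0.022], [-0.388, -0.599, -0.701], [0.355, 0.604, -0.713]] [-0.516  0.183  1.371]
```

View pics/top0.png

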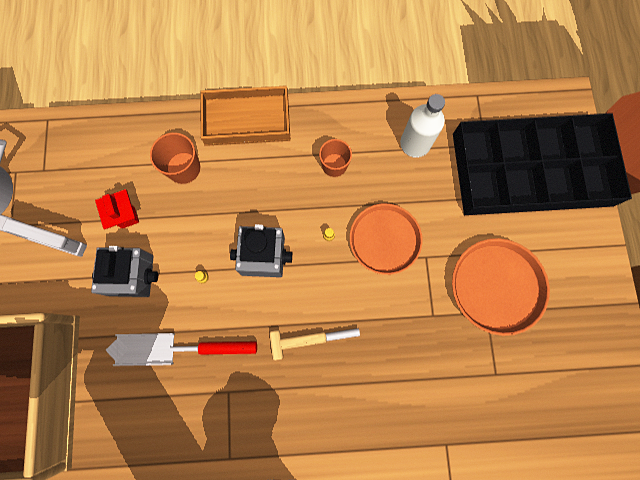

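View pics/side0.png

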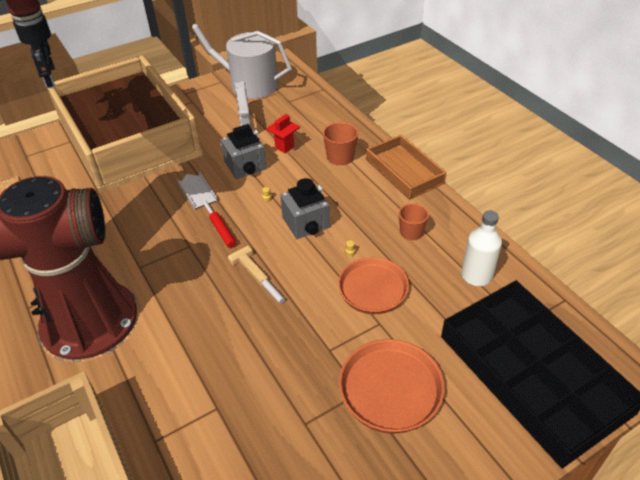

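The top view shows the bar housing at about (122,272), the knob housing at (258,250), the red decoy at (117,209), the small saucer at (385,239) and the large one at (500,286). In the side view the bar housing is at (243,150) and the small saucer at (374,286). Next I'll zoom in on the bar housing.

```bash
cat > h.py <<'E'
import numpy as np,cv2,pickle
def K(d):
    f=240/np.tan(np.radians(d["vertical_fov"])/2);return np.array([[f,0,d["cx"]],[0,f,d["cy"]],[0,0,1]])
def proj(d,X):
    p=(np.asarray(X)@np.array(d["R"]).T+d["t"])@K(d).T;return p[...,:2]/p[...,2:]
def back(d,uv,z):
    r=np.array(d["R"]).T@np.linalg.inv(K(d))@[*uv,1];c=-np.array(d["R"]).T@d["t"];return c+r*(z-c[2])/r[2]
E
python3 - <<'E'
from h import *
t=pickle.load(open("top0.pkl","rb"));s=pickle.load(open("side0.pkl","rb"))
a=cv2.resize(t["img"][230:310,80:170],None,fx=4.4,fy=4.4,interpolation=2)
b=cv2.resize(s["img"][115:190,205:285],None,fx=4.8,fy=4.8,interpolation=2)
h=max(a.shape[0],b.shape[0]);o=np.zeros((h,a.shape[1]+b.shape[1],3),np.uint8);o[:a.shape[0],:a.shape[1]]=a;o[:b.shape[0],a.shape[1]:]=b
o=np.clip(o.astype(float)*1.8,0,255).astype(np.uint8)
cv2.imwrite("pics/c1.png",o);print(o.shape,a.shape)
print("bar top",back(t,(122,265),.12),back(s,(243,130),.12))
# saucer rims: ellipse of terracotta mask near each
for d,c in((t,(385,239)),(s,(374,286))):
    hsv=cv2.cvtColor(d["img"],cv2.COLOR_BGR2HSV);m=cv2.inRange(hsv,(3,165,90),(11,255,255))
    n,l,st,ce=cv2.connectedComponentsWithStats(m);i=l[c[1],c[0]];print(st[i],ce[i])
    cn=max(cv2.findContours((l==i).astype(np.uint8),0,1)[0],key=len);P=np.array([back(d,q[0],.022) for q in cn])[:,:2]
    (x,y),r=cv2.minEnclosingCircle(P.astype(np.float32)*1000);e=cv2.fitEllipse((P*1000).astype(np.float32));print(x,y,r,e)
E
```

```text
(360, 780, 3) (352, 396, 3)
bar top [0.5307048  0.26170621 0.12      ] [0.53674472 0.28582449 0.12      ]
[ 349  203   73   72 3935] [385.30063532 238.01194409]
573.6693115234375 -265.7939453125 79.81427001953125 ((573.864013671875, -265.5339660644531), (155.6584014892578, 156.27584838867188), 89.33869171142578)
[ 339  258   70   56 3081] [373.19539111 285.10061668]
572.9744873046875 -271.28106689453125 82.20936584472656 ((571.6950073242188, -270.2338562011719), (155.0673370361328, 160.11802673339844), 143.0963134765625)
```

View pics/c1.png

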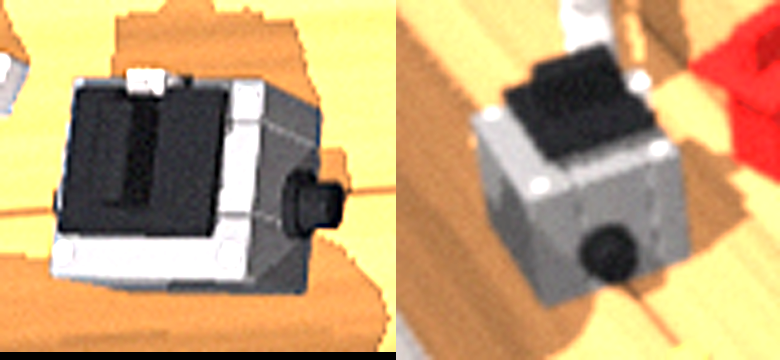

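```bash
python3 - <<'E'
from h import *
from scipy.optimize import least_squares
t=pickle.load(open("top0.pkl","rb"));s=pickle.load(open("side0.pkl","rb"))
T=lambda p:((p[0]+.5)/4.4-.5+80,(p[1]+.5)/4.4-.5+230)
S=lambda p:((p[0]-396+.5)/4.8-.5+205,(p[1]+.5)/4.8-.5+115)
# flange top corners z .099, local signs (x up in image, y left)
obs=[(t,T((77,86)),(1,1)),(t,T((230,84)),(1,-1)),(t,T((216,237)),(-1,-1)),(t,T((57,235)),(-1,1)),
     (s,S((506,92)),(-1,1)),(s,S((560,164)),(-1,-1)),(s,S((657,122)),(1,-1))]
def pts(p):
    c,q=np.cos(p[2]),np.sin(p[2]);return [np.array([p[0]+.034*(c*a-q*b),p[1]+.034*(q*a+c*b),.099]) for _,_,(a,b) in obs]
for sel in([0,1,2,3],[4,5,6],range(7)):
    f=lambda p:np.concatenate([proj(obs[i][0],pts(p)[i])-obs[i][1] for i in sel])
    r=least_squares(f,[.53,.27,0]);print(r.x,np.degrees(r.x[2]),np.round(r.fun,1))
for q in((128,95),(160,95),(153,205),(122,205)): print("bar top T",back(t,T(q),.129))
E
```

```text
[ 0.53397853  0.28909507 -0.06756991] -3.87147049449006 [ 0.1 -0.2 -0.4  0.4 -0.5 -0.2  0.8  0.1]
[ 0.53509978  0.28278528 -0.03733613] -2.1392029248172366 [-0.5  0.9 -1.4 -0.8  1.9 -0.2]
[ 0.53466063  0.28808321 -0.05518029] -3.161597678496809 [ 0.4 -0.4 -0.1 -0.2  0.2 -0.8  1.5 -0.1 -1.4 -0.2 -2.7 -1.8  0.7 -0.9]
bar top T [0.55738831 0.28412558 0.129     ]
bar top T [0.55651698 0.27023164 0.129     ]
bar top T [0.50837821 0.27155046 0.129     ]
bar top T [0.50921132 0.28484384 0.129     ]
```

```bash
cat >> h.py <<'E'
from scipy.spatial.transform import Rotation as Rn
def tool(s): q=s["eef_rot"];return Rn.from_quat([q[1],q[2],q[3],q[0]])
def delta(s,pos,jaw):
    """jaw: desired horizontal jaw (z) direction; tool y down"""
    R0=tool(s);z=np.array([*jaw,0.])/np.hypot(*jaw);y=np.array([0,0,-1.])
    if z@R0.as_matrix()[:,2]<0:z=-z
    R1=Rn.from_matrix(np.c_[np.cross(y,z),y,z]);d=np.array(pos)-s["position"]
    print("turn tool",np.round((R0.inv()*R1).as_rotvec(),4),"shift cm old frame",np.round(R0.inv().apply(d)*100,2),"shift cm new frame",np.round(R1.inv().apply(d)*100,2))
E
python3 - <<'E'
from h import *
from station import monitor
t=pickle.load(open("top0.pkl","rb"));s=pickle.load(open("side0.pkl","rb"))
P=lambda d:K(d)@np.c_[d["R"],d["t"]]
def tri(a,b):
    X=cv2.triangulatePoints(P(t),P(s),np.array(a,float),np.array(b,float)).ravel();return X[:3]/X[3]
print("spout",tri((83,250),(241,124)),tri((5,222),(241,90)))
print("housing-top check",proj(t,[.534,.288,.129]))
st=monitor.read_state();print(np.round(tool(st).as_matrix(),3));a=-0.06
delta(st,[.534,.287,.25],(-np.sin(a),np.cos(a)))
E
```

```text
spout [0.56593941 0.35710781 0.08636165] [0.64285414 0.52136987 0.08059084]
housing-top check [106.1855169  263.37809572]
[[ 0.969 -0.001  0.247]
 [-0.247 -0.002  0.969]
 [-0.    -1.    -0.002]]
turn tool [ 0.0022 -0.1898 -0.0005] shift cm old frame [ 44.66  -0.26 -21.42] shift cm new frame [ 39.82  -0.3  -29.46]
```

>>> {"api": "carry_out", "payload": {"motion": [[0,-0.095,0,0,0,0,100],[0,-0.095,0,0,0,0,100],[0,0,0,4.5,0,-3.3,100],[0,0,0,4.5,0,-3.3,100],[0,0,0,4.5,0,-3.3,100],[0,0,0,4.5,0,-3.3,100],[0,0,0,4.5,0,-3.3,100],[0,0,0,4.5,0,-3.3,100],[0,0,0,4.5,0,-3.3,100],[0,0,0,4.5,0,-3.3,100]]}}

```text
time: 1.35
position: [0.499, 0.3191, 0.2478]
eef_rot: [-0.707, 0.707, -0.021, 0.021]
wrist_force: [0.8, 0.6, -0.4]
grip_width: 0.0856
```

>>> {"api": "carry_out", "payload": {"motion": [[0,0,0,3.8,0,-3.1,100],[0,0,0,0,0,0,100]]}}

```text
time: 1.6
position: [0.5362, 0.2846, 0.2476]
eef_rot: [-0.706, 0.707, -0.023, 0.023]
wrist_force: [-0.7, 1.5, -0.1]
grip_width: 0.0852
```

```bash
python3 - <<'E'
from h import *
from station import monitor,get_image
st=monitor.read_state();print(st["time"],st["position"],np.round(tool(st).as_matrix(),3));a=-0.06
delta(st,[.534,.287,.25],(-np.sin(a),np.cos(a)))
d=get_image("wrist");pickle.dump(d,open("w1.pkl","wb"));cv2.imwrite("pics/w1.png",np.clip(d["img"]*1.5,0,255).astype(np.uint8))
print(-np.array(d["R"]).T@d["t"])
for a in(-.04,-.067):
  for x,y in((.534,.289),(.535,.283)): print(a,x,y,[np.round(proj(d,[x+l*np.cos(a)*.034-m*np.sin(a)*.034,y+l*np.sin(a)*.034+m*np.cos(a)*.034,.099])).tolist() for l,m in((1,1),(1,-1),(-1,-1),(-1,1))])
E
```

```text
1.6 [0.53618512 0.28461859 0.24764801] [[ 0.998 -0.     0.065]
 [-0.065 -0.001  0.998]
 [-0.    -1.    -0.001]]
turn tool [ 0.001  -0.0047 -0.0002] shift cm old frame [-0.23 -0.24  0.22] shift cm new frame [-0.23 -0.24  0.22]
[0.4678433  0.28950429 0.37332563]
-0.04 0.534 0.289 [[368.0, 268.0], [286.0, 270.0], [281.0, 187.0], [369.0, 185.0]]
-0.04 0.535 0.283 [[361.0, 270.0], [279.0, 272.0], [274.0, 189.0], [362.0, 187.0]]
-0.067 0.534 0.289 [[367.0, 270.0], [285.0, 269.0], [283.0, 186.0], [371.0, 187.0]]
-0.067 0.535 0.283 [[360.0, 271.0], [278.0, 271.0], [275.0, 188.0], [363.0, 188.0]]
```

View pics/w1.png

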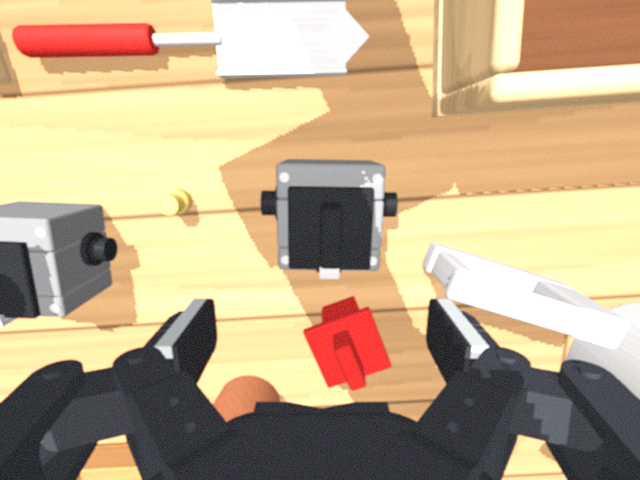

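The wrist view shows the flange corners near (288,187), (372,187), (371,269) and (287,269), with the bar at about (330,235). The catch is at (329,272), and the can's spout tip at (430,255) is close by. I'll refine this numerically.

```bash
python3 - <<'E'
from h import *
from scipy.optimize import least_squares
d=pickle.load(open("w1.pkl","rb"));g=d["img"].max(2)
for v in(192,200,215,235,250,264):
    r=g[v,265:400].astype(int);i=np.where(r<75)[0]+265;print(v,i[(i>280)&(i<379)].min(),i[(i>280)&(i<379)].max(), r[::6])
for u in(300,315,345,360):
    r=g[165:285,u].astype(int);i=np.where(r<75)[0]+165;print(u,i.min(),i.max())
o=cv2.resize(np.clip(d["img"][155:285,260:400]*2.5,0,255).astype(np.uint8),None,fx=4.5,fy=4.5,interpolation=2);cv2.imwrite("pics/w1c.png",o)
E
```

```text
192 288 372 [ 35  32  94 113  36  37  40  41  39  35  41  35  30  40  40  46  42  56
  79 164  98 107 146]
200 288 373 [ 47  41  81 106  36  39  38  41  42  37  33  45  45  35  43  33  35  41
  62 119  33  60  75]
215 288 372 [125 122  90 118  39  41  37  40  36  40  39  45  46  42  36  36  40  37
  91 165  47  47 162]
235 288 371 [154 157 126 114  41  44  37  37  45  33  37  32  42  34  39  38  41  44
 111 114 157 213 211]
250 288 370 [156 158 144 113  51  36  32  38  36  40  43  33  37  37  41  35  36  37
 109 118 157 215 217]
264 289 368 [215 157 146 125  51  33  37  45  35  37  39  39  38  39  38  38  34  30
 164 127 158 214 214]
300 187 268
315 187 268
345 187 268
360 188 269
```

View pics/w1c.png

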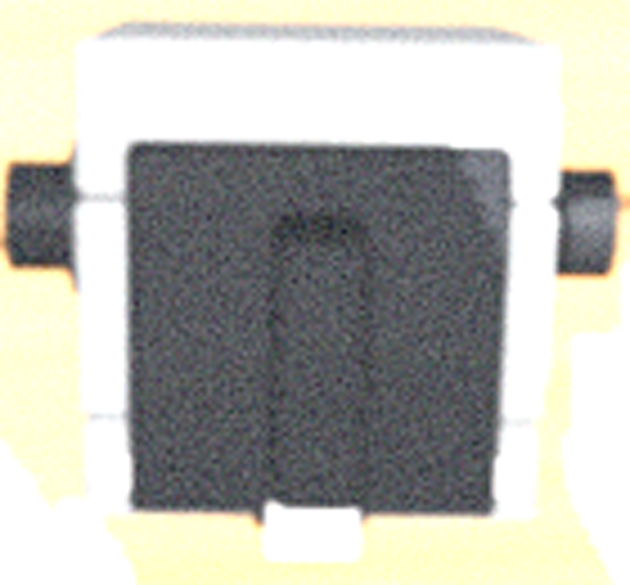

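```bash
python3 - <<'E'
from h import *
from scipy.optimize import least_squares
from station import monitor
d=pickle.load(open("w1.pkl","rb"));sg=[(-1,-1),(-1,1),(1,1),(1,-1)]
ob=np.array([(288.4,187.2),(372.7,188),(369.4,268.8),(289.3,268.4)])
def pt(p):
    c,q=np.cos(p[2]),np.sin(p[2]);return np.array([[p[0]+.034*(c*a-q*b),p[1]+.034*(q*a+c*b),.099] for a,b in sg])
r=least_squares(lambda p:(proj(d,pt(p))-ob).ravel(),[.53,.29,0]);print(r.x,np.degrees(r.x[2]),np.round(r.fun,1))
# bar end: near end (-x) top, bar sides near flange +x
for q in((321,206),(341,206),(320,266),(341,266)):print(back(d,q,.129))
s=monitor.read_state();a=r.x[2];print(s["position"],tool(s).as_euler("xyz"));delta(s,[*r.x[:2],.2],(-np.sin(a),np.cos(a)))
E
```

```text
[ 0.53445364  0.29192248 -0.07180938] -4.114374210157288 [-1.9 -0.8  1.9 -0.9  1.2  1.2 -1.2  1. ]
[0.50988351 0.28640539 0.129     ]
[0.51077669 0.30033875 0.129     ]
[0.55408198 0.28282385 0.129     ]
[0.55506239 0.29816473 0.129     ]
[0.5346695  0.28607162 0.24752667] [-1.57109746e+00  1.56850918e-03 -6.28967196e-02]
turn tool [ 0.0003  0.0089 -0.0016] shift cm old frame [-0.05  4.75  0.58] shift cm new frame [-0.06  4.75  0.58]
```

>>> {"api": "carry_out", "payload": {"motion": [[0,0,0,-0.1,1,0.5,0],[0,0,0,0,2,0,0],[0,0,0,0,2,0,0],[0,0,0,0,2,0,0],[0,0,0,0,0,0,0],[0,0,0,0,0,0,0],[0,0,0,0,0,0,0]], "force": 30}}

```text
time: 2.52
position: [0.5343, 0.2927, 0.1795]
eef_rot: [0.707, -0.706, 0.02, -0.022]
wrist_force: [-0.0, 0.3, 0.2]
grip_width: 0.0002
```

```bash
python3 - <<'E'
from h import *
from station import monitor,get_image,arm
s=monitor.read_state();print(s["position"],s["grip_width"],arm.tip_extent)
a=get_image("wrist");b=get_image("side")
cv2.imwrite("pics/w2.png",np.hstack([cv2.resize(a["img"][150:400,180:480],(420,350)),cv2.resize(b["img"][90:190,190:300],(380,350))]))
E
```

```text
[0.53432043 0.29268658 0.1795362 ] 0.0001991619516736953 0.017
```

View pics/w2.png

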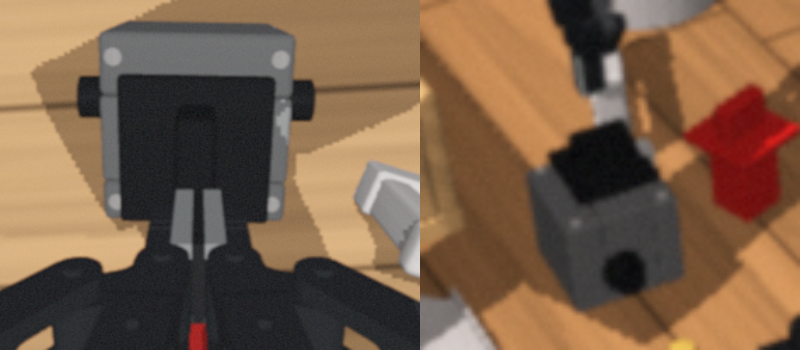

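The shut fingertips are centred over the bar: the bar is at about x=195 in the crop and the finger gap at about 199. The spout stays clear. Now I'll descend to contact.

>>> {"api": "carry_out", "payload": {"motion": [[0,0,0,0,1.0,0,0],[0,0,0,0,1.0,0,0],[0,0,0,0,0.8,0,0],[0,0,0,0,0.4,0,0],[0,0,0,0,0.3,0,0],[0,0,0,0,0,0,0]]}}

```text
time: 3.38
position: [0.5341, 0.2927, 0.1445]
eef_rot: [0.707, -0.707, 0.021, -0.022]
wrist_force: [-1.2, -0.4, 5.3]
grip_width: -0.0
```

>>> {"api": "carry_out", "payload": {"motion": [[0,0,0,0,0.25,0,0],[0,0,0,0,0.25,0,0],[0,0,0,0,0.2,0,0],[0,0,0,0,0.1,0,0],[0,0,0,0,0,0,0]]}}

```text
time: 4.0
position: [0.5344, 0.2932, 0.1383]
eef_rot: [0.707, -0.706, 0.02, -0.022]
wrist_force: [-4.2, -0.9, 10.4]
grip_width: 0.0001
```

>>> {"api": "carry_out", "payload": {"motion": [[0,0,0,0,0.15,0,0],[0,0,0,0,0.15,0,0],[0,0,0,0,0,0,0]]}}

```text
time: 4.38
position: [0.5341, 0.2931, 0.1356]
eef_rot: [0.707, -0.706, 0.021, -0.022]
wrist_force: [-4.7, -0.5, 12.8]
grip_width: -0.0003
```

>>> {"api": "carry_out", "payload": {"motion": [[0,0,0,0,0.15,0,0],[0,0,0,0,0.1,0,0],[0,0,0,0,0,0,0]]}}

```text
time: 4.75
position: [0.5338, 0.293, 0.1352]
eef_rot: [0.707, -0.707, 0.021, -0.021]
wrist_force: [-9.1, -3.2, 22.1]
grip_width: 0.0
```

Hard stop reached: position stalls and the force is 22 N. Next I'll back off slowly and let it rise.

>>> {"api": "carry_out", "payload": {"motion": [[0,0,0,0,-0.5,0,0],[0,0,0,0,-0.8,0,0],[0,0,0,0,-1,0,0],[0,0,0,0,-1.5,0,0],[0,0,0,0,-2,0,0],[0,0,0,0,-2,0,0],[0,0,0,0,-0.5,0,50],[0,0,0,0,0,0,50],[0,0,0,0,0,0,50]]}}

```text
time: 5.88
position: [0.5328, 0.2921, 0.2118]
eef_rot: [-0.707, 0.707, -0.022, 0.021]
wrist_force: [1.1, -0.1, 1.1]
grip_width: 0.0426
```

```bash
python3 - <<'E'
from h import *
from station import monitor,get_image,arm
s=monitor.read_state();print(s["position"],s["grip_width"],s["wrist_force"])
a=get_image("wrist");b=get_image("side");pickle.dump(a,open("w3.pkl","wb"))
cv2.imwrite("pics/w3.png",np.hstack([np.clip(cv2.resize(a["img"][150:400,180:480],(420,350))*1.6,0,255).astype(np.uint8),cv2.resize(b["img"][90:190,190:300],(380,350))]))
for z in(.099,.116):print(z,[np.round(((proj(a,[.5335+.034*i,.2915+.034*j,z])-[180,150])*1.4)).tolist() for i,j in((-1,-1),(-1,1),(1,1),(1,-1))])
E
```

```text
[0.53283433 0.29214922 0.21181967] 0.04262882909702754 [ 1.07345404 -0.12033692  1.1286439 ]
0.099 [[122.0, 71.0], [262.0, 62.0], [265.0, 193.0], [135.0, 200.0]]
0.116 [[116.0, 77.0], [267.0, 68.0], [270.0, 207.0], [131.0, 214.0]]
```

View pics/w3.png

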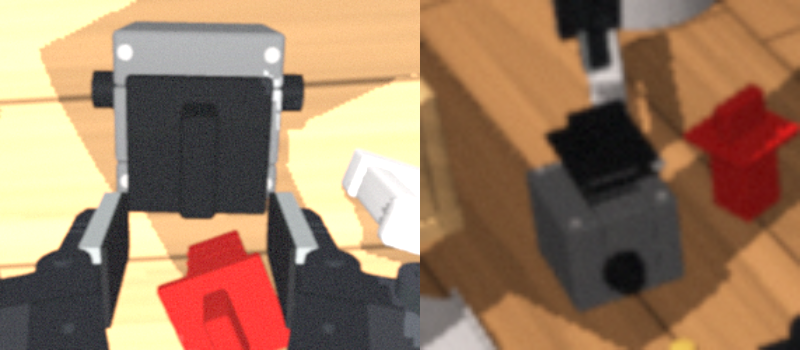

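The cartridge has risen: the side view shows the flange well above the housing, and the bar lies between the open fingers. I'll descend and grip.

>>> {"api": "carry_out", "payload": {"motion": [[0,0,0,0,2,0,50],[0,0,0,0,2,0,50],[0,0,0,0,2,0,50],[0,0,0,0,1.2,0,50],[0,0,0,0,0.3,0,50],[0,0,0,0,0,0,50],[0,0,0,0,0,0,0],[0,0,0,0,0,0,0],[0,0,0,0,0,0,0],[0,0,0,0,0,0,0]], "force": 40}}

```text
time: 7.22
position: [0.5342, 0.2925, 0.1389]
eef_rot: [0.707, -0.707, 0.021, -0.022]
wrist_force: [-1.3, -0.5, 4.8]
grip_width: 0.0156
```

>>> {"api": "carry_out", "payload": {"motion": [[0,0,0,0,-0.5,0,0],[0,0,0,0,-1,0,0],[0,0,0,0,-1.5,0,0],[0,0,0,0,-1.5,0,0],[0,0,0,0,-2,0,0],[0,0,0,0,-2,0,0],[0,0,0,0,-2,0,0],[0,0,0,0,-2,0,0],[0,0,0,0,-1.2,0,0],[0,0,0,0,0,0,0]]}}

```text
time: 8.48
position: [0.5341, 0.2927, 0.2764]
eef_rot: [0.707, -0.706, 0.02, -0.022]
wrist_force: [0.5, -0.4, -1.9]
grip_width: 0.0153
```

```bash
python3 - <<'E'
from h import *
from station import monitor,get_image,arm
s=monitor.read_state();print(s["position"],s["grip_width"],s["wrist_force"])
b=get_image("side");c=get_image("top");pickle.dump((b,c),open("lift.pkl","wb"))
cv2.imwrite("pics/w4.png",np.hstack([cv2.resize(b["img"][40:190,170:320],(390,390)),cv2.resize(c["img"][200:310,50:160],(390,390))]))
delta(s,[.573,-.267,.27],(np.sin(.063),np.cos(.063)))
E
```

```text
[0.53414226 0.2927103  0.27640431] 0.015311970333252376 [ 0.45038992 -0.37168722 -1.86940372]
turn tool [-0.0012  0.0032  0.0024] shift cm old frame [  7.22   0.59 -55.64] shift cm new frame [  7.4    0.64 -55.62]
```

View pics/w4.png

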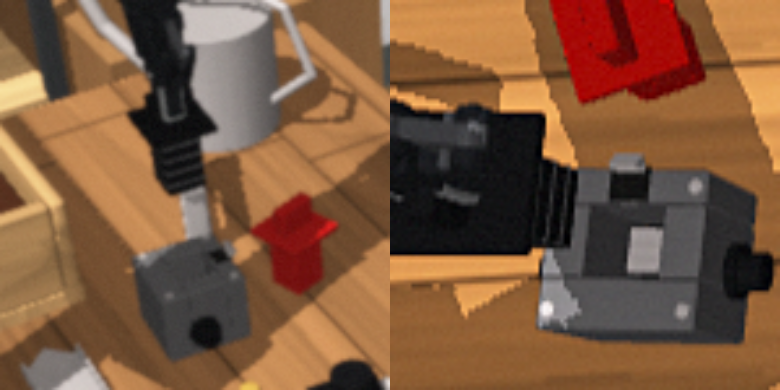

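The cartridge is gripped upright and fully out of the empty well. Next I'll traverse to the small saucer.

>>> {"api": "carry_out", "payload": {"motion": [[0,0,0,0.3,0,-2.5,0],[0,0,0,0.6,0,-4.6,0],[0,0,0,0.6,0,-4.6,0],[0,0,0,0.6,0,-4.6,0],[0,0,0,0.6,0,-4.6,0],[0,0,0,0.6,0,-4.6,0],[0,0,0,0.6,0,-4.6,0],[0,0,0,0.6,0,-4.6,0],[0,0,0,0.6,0,-4.6,0],[0,0,0,0.6,0,-4.6,0]]}}

```text
time: 9.82
position: [0.5633, -0.1504, 0.2732]
eef_rot: [0.707, -0.706, 0.022, -0.02]
wrist_force: [0.5, 0.6, -2.6]
grip_width: 0.0157
```

>>> {"api": "carry_out", "payload": {"motion": [[0,0,0,0.6,0,-4.6,0],[0,0,0,0.7,0,-4.6,0],[0,0,0,0.4,0,-2.5,0],[0,0,0,0,0,0,0],[0,0,0,0,0,0,0]]}}

```text
time: 10.45
position: [0.5739, -0.2657, 0.2741]
eef_rot: [0.707, -0.706, 0.021, -0.02]
wrist_force: [0.1, -0.4, -2.1]
grip_width: 0.0156
```

```bash
python3 - <<'E'
from h import *
from station import monitor,get_image,arm
s=monitor.read_state();print(s["time"],s["position"],s["grip_width"],s["wrist_force"])
b=get_image("side");c=get_image("top")
cv2.imwrite("pics/w5.png",np.hstack([cv2.resize(b["img"][150:350,280:480],(390,390)),cv2.resize(c["img"][150:310,300:460],(390,390))]))
delta(s,[.573,-.267,.12],(np.sin(.063),np.cos(.063)))
E
```

```text
10.45 [ 0.57387919 -0.26571116  0.2740565 ] 0.015642179475194196 [ 0.05668556 -0.35208408 -2.14506024]
turn tool [-0.0018  0.0039 -0.0013] shift cm old frame [-0.06 15.41 -0.16] shift cm new frame [-0.08 15.41 -0.13]
```

View pics/w5.png

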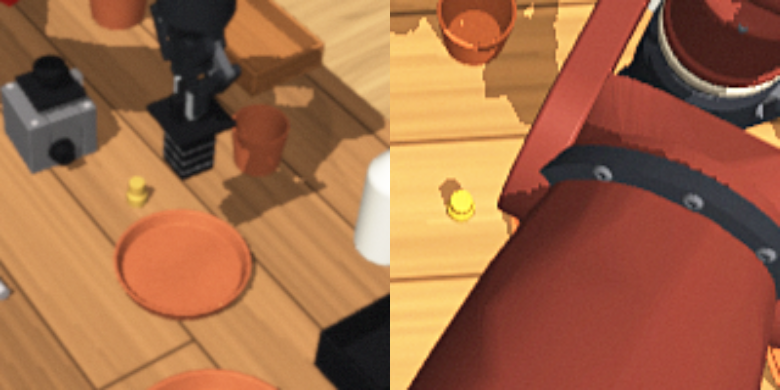

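>>> {"api": "carry_out", "payload": {"motion": [[0,0,0,0,2,-0.1,0],[0,0,0,0,2.5,0,0],[0,0,0,0,2.5,0,0],[0,0,0,0,2.5,0,0],[0,0,0,0,2.5,0,0],[0,0,0,0,2,0,0],[0,0,0,0,1.4,0,0],[0,0,0,0,0.6,0,0],[0,0,0,0,0.2,0,0],[0,0,0,0,0,0,0]]}}

```text
time: 11.8
position: [0.5746, -0.2684, 0.1137]
eef_rot: [-0.707, 0.707, -0.021, 0.022]
wrist_force: [0.0, 0.1, -1.0]
grip_width: 0.015
```

>>> {"api": "carry_out", "payload": {"motion": [[0,0,0,0,0.2,0,0],[0,0,0,0,0.2,0,0],[0,0,0,0,0,0,0]]}}

```text
time: 12.18
position: [0.5739, -0.2679, 0.1087]
eef_rot: [0.707, -0.707, 0.021, -0.021]
wrist_force: [-0.7, 0.4, -1.9]
grip_width: 0.0155
```

>>> {"api": "carry_out", "payload": {"motion": [[0,0,0,0,0.2,0,0],[0,0,0,0,0.2,0,0],[0,0,0,0,0,0,0]]}}

```text
time: 12.55
position: [0.5738, -0.2679, 0.1044]
eef_rot: [0.707, -0.707, 0.021, -0.021]
wrist_force: [0.7, 0.7, -1.9]
grip_width: 0.0152
```

>>> {"api": "carry_out", "payload": {"motion": [[0,0,0,0,0.2,0,0],[0,0,0,0,0.1,0,0],[0,0,0,0,0,0,0]]}}

```text
time: 12.92
position: [0.5741, -0.2681, 0.1021]
eef_rot: [-0.707, 0.707, -0.021, 0.021]
wrist_force: [-1.0, 0.7, -0.2]
grip_width: 0.0151
```

>>> {"api": "carry_out", "payload": {"motion": [[0,0,0,0,0.1,0,0],[0,0,0,0,0.1,0,0],[0,0,0,0,0,0,0]]}}

```text
time: 13.3
position: [0.5743, -0.2683, 0.102]
eef_rot: [-0.707, 0.707, -0.021, 0.021]
wrist_force: [-2.8, 1.1, 8.9]
grip_width: 0.0149
```

On the floor: the force reversed to +9 N at the expected height of 0.102. I'll ease off, release and look before retreating.

>>> {"api": "carry_out", "payload": {"motion": [[0,0,0,0,-0.1,0,0],[0,0,0,0,0,0,20],[0,0,0,0,0,0,30],[0,0,0,0,0,0,45],[0,0,0,0,0,0,55],[0,0,0,0,0,0,55]]}}

```text
time: 14.05
position: [0.574, -0.268, 0.1007]
eef_rot: [-0.707, 0.707, -0.021, 0.021]
wrist_force: [0.0, -0.3, 1.1]
grip_width: 0.0472
```

>>> {"api": "carry_out", "payload": {"motion": [[0,0,0,0,-1,0,55],[0,0,0,0,-2,0,55],[0,0,0,0,-3,0,55],[0,0,0,0,-4,0,55],[0,0,0,0,-4,0,55],[0,0,0,-5,-1,0,55],[0,0,0,-5,0,0,55],[0,0,0,-4,0,0,55],[0,0,0,0,0,0,55]]}}

```text
time: 15.18
position: [0.4325, -0.2595, 0.2523]
eef_rot: [-0.706, 0.707, -0.021, 0.022]
wrist_force: [0.5, -0.7, -0.3]
grip_width: 0.0469
```

```bash
python3 - <<'E'
from h import *
from station import monitor,get_image,arm
s=monitor.read_state();print(s["time"],s["position"],s["grip_width"],s["wrist_force"])
b=get_image("side");c=get_image("wrist")
cv2.imwrite("pics/w6.png",np.hstack([cv2.resize(b["img"][150:350,250:450],(390,390)),cv2.resize(c["img"],(400,390))]))
print(proj(b,[[.573,-.267,.109],[.573,-.267,.006]]))
E
```

```text
15.175 [ 0.43247748 -0.25946043  0.25230484] 0.04688588177734632 [ 0.47228195 -0.72281574 -0.28469218]
[[374.18326059 256.65372364]
 [372.50405327 287.48127637]]
```

View pics/w6.png

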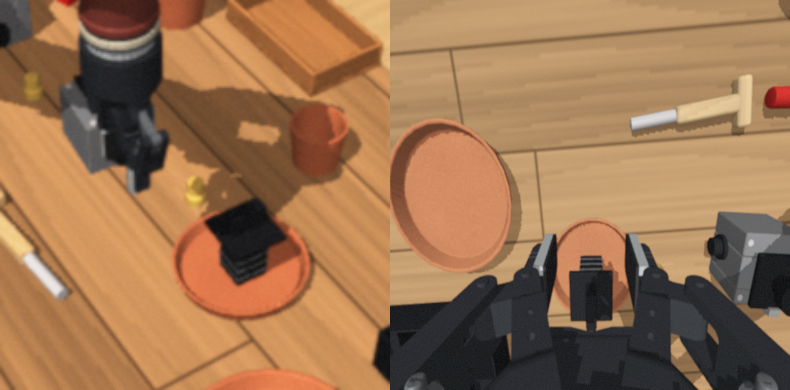

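The cartridge stands upright in the middle of the smaller saucer, with its foot at about (242,270) in the side crop. The gripper is clear and nothing else has moved. I'm handing in.

```bash
python3 -c "
from station import arm;print(arm.finish_job())"
```

```text
the job is handed in; nothing more can be done
None
```

The bar-grip cartridge is out of its housing and standing upright in the middle of the smaller terracotta saucer. I handed the job in at about 15 s.

- **Push and release:** I pushed the bar down about 11 mm with the fingers shut, to the hard stop (22 N). After I backed off, the pictures showed it had sprung up.
- **Pull and place:** I gripped the bar at 40 N and lifted the cartridge clear. I lowered it until it touched the saucer floor: the TCP stalled at 0.102 m, the expected height, with about 9 N. Only then did I let go.
- **Last checks:** The final side and wrist pictures show the cartridge upright in the saucer with the gripper well clear. The knob cartridge was never touched, nor was anything else.
- **Disagreements:** My first y estimates for the bar from the top and side cameras differed by up to about 6 mm. I settled that with the wrist camera before touching anything. The two saucer centre estimates differed by about 5 mm in y, and I used the mean.

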